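# Pin the pot rest to its bracket

### The arm

A 6-joint arm with a two-finger parallel gripper is mounted at the origin on a cart in front of the work surface, level with it; the furniture and walls round the work are solid. World frame = base frame: x ahead of the robot, y to its left, z up, the work surface at z = 0. Lengths are in m, angles in degrees, forces in N, time in s.
With the tool pointing down it reaches from about 0.375 to 0.9 m from the base axis. Payload 3.1 kg.
Tool frame: the origin (TCP) lies between the finger pads; the fingertips stand 11 mm ahead of it and the grasp point (between the pads) lies 8 mm behind it; z points along the fingers, y is the line along which they close (so a half turn about z gives the same grasp; the last joint's range is limited). The gripper opens to 87 mm and grips with 3 to 60 N. Pads are 19 mm wide; open, the fingers measure 117 mm over their backs; the gripper's body (75 mm by 190 mm) begins 51 mm behind the grasp point.
Start: joints at [-86.488, 30.224, 82.088, -0, 67.689, -10.227], TCP at [0.148, -0.607, 0.234] pointing down, gripper open.
Joint ranges: [-176.69, 176.69], [-43.24, 126.21], [12.49, 139.97], [-82, 262], [0, 151.66], [-163.58, 163.58]. Speed limits (degrees/s): [159.86, 159.86, 180, 180, 180, 180].

### API

Orientations are given as a 3x3 rotation matrix whose columns are the frame's x, y, z axes.
In Python, from rig import bot, viewer, workorder, nets gives the robot as it stands. The module is installed in compiled form; this text tells all that it offers.
- The arm moves only by the tool move_arm, never from a script. Its argument "increments" is a list of rows, each a list of 7 numbers: the shift along the tool's x, y, z normalised to -1 to 1, where 1 is 0.3 m, then the turn, a rotation vector about the tool's x, y, z normalised to -1 to 1, where 1 is pi rad, then the opening, from 0 (shut) to 1 (fully open). In form: [[tx, ty, tz, wx, wy, wz, grip], ...]. A call has 1 to 10 rows; each row is the pose to reach, as a shift and turn from the pose commanded when the call began, along the tool's axes at that moment, turning the shorter way round; what a row does not reach only later rows make up. A row lasts 1/12 s, in which the tool goes at most 41.7 mm and 7.16 degrees, less where a joint would pass 70% of its speed; a pose out of reach is approached as far as the arm can. A call with a number of a shift or a turn outside -1 to 1 is refused whole. A call with a gripper value outside its range is refused whole. The fingers move at their own pace and stop on an object; the grip force is fixed at half the most. Time passes only in rows, so rows that repeat a pose let the fingers close. It gives the time, the measured TCP pose, the force, the opening and the grip force at its end, in the units of the state.
- bot.read_state(): the state, without advancing time (a new reading comes with each control period).
- viewer.capture(name): name is "scene" or "top"; returns a dict with "image" (420x560x3 uint8, blue, green, red), "K" (3x3 intrinsics, pixels), "eye" and "orientation" of the camera in the world. Camera axes: x right, y up, looking along -z (the intrinsics and any distortion apply to the point x, -y, -z); pixel columns grow to the right and rows downward; lengths in m; the calibration is good to about 2 mm. A picture is of the moment at which its call begins. There is no depth.
- workorder.hand_in(): hands the job in; it is judged then, once.
Trained networks look in the newest picture that a camera, given by its name, has taken for a name from the list of things; names that differ only in an ending like _2 or _b are one class to them, and where a whole thing is asked for, a point or a joint stands for the part that bears it (a point fixed in the world has none). Each returns a list of dicts, best first, with "conf" (0 to 1); they miss things now and then, are a little off and sometimes report something else, mostly with a low value. They report only what shows in the picture. A call takes as long as a camera call. They do not tell look-alikes from the thing itself.
- nets.find_in(camera, thing): "location" ([column, row] in pixels, amid what is visible of it).
The state is a dict: "time_s": time; "joint_positions": joint angles; "qvel": joint speeds; "tau": joint torques, N m; "position": TCP position; "tcp_rot": TCP orientation; "force": force on the tool from outside, world axes, zero at the start; "moment": the same for the moment, N m; "opening": opening from 0.0 (shut) to 1.0 (fully open); "grasp_force": force on a finger pad.
Only numpy, scipy, OpenCV 4.12 (cv2) and the standard library are available. Lean on these libraries where they do the work, as an engineer would, in place of code of your own. Each camera call takes 0.05 s, during which the arm holds its last target. There are 200 camera calls.

### The job

Couple the wooden pot rest to the metal bracket: slide its lug between the bracket's two ears, then take the red-knobbed pin from its wooden block and press it down through both ears and the lug's eye until its flange sits flush on the upper ear. Feel your way gently, never ramming or forcing anything, leave the pot rest standing on its feet and let go, and leave the food, the loose spice jar and the shaker where they are.

Things in the scene. Friction and masses are not known exactly. Their poses are not given: they have to be found in the camera images.
- bracket: Fixed dark base plate (104x110x5 mm) of the aluminium yoke. Origin on the worktop below the plate's mark; +y points out of the yoke's mouth, z up. The yoke on it has been clamped anywhere within 12 mm of the mark along y and 6 mm along x, square to it: this pose does not tell where, so feel or look. Its two ears are 64 (x) by 52 (y) by 9 mm, z 22 to 31 and 47 to 56 mm.
- mid (a point): The mark: 56 mm above bracket's origin, at the height of the upper ear's top. The vertical 14 mm ear holes, in the ears' middle, are within 12 mm (y) and 6 mm (x) of it. A rear post 26 to 42 mm behind the holes is as high. A spring ball in the lower ear presses on the pin with about 7 N, so the pin does not fall home: its last 12 mm or so take a push of 5 to 12 N.
- pot_rest: Loose wooden pot rest, 0.4 kg: disc 100 mm across, z 30 to 46 mm, on four rubber feet. Origin on the worktop below the disc's centre, z up. A flat steel neck 26 mm wide, 10 mm thick (z 34 to 44 mm) runs from it along its -y and ends in a lug 31 mm wide and long with a vertical eye of 16 mm. Standing on its feet, the lug has 3 mm of room above and below between the ears.
- lug_end (a point): Middle of the lug's end face, 15.5 mm beyond the eye. In the 16 mm gap between the ears the cheeks are 37 mm apart, flaring to about 52 mm at the mouth, 24 mm out from the holes; a rubber back stop lies 16.5 mm behind the holes, so a lug pushed up against it between the cheeks has its eye within 1 mm of the holes along the bracket's y and 3 mm along x.
- neck (a point): Where to grip the neck from above, across its 26 mm width (pot_rest's x): 75 mm from the disc's centre and 50 mm from the eye, 39 mm above the worktop. Axes as pot_rest.
- eye (a point): Centre of the eye in the lug, 125 mm from the disc's centre along pot_rest's -y, 39 mm above the worktop; the lug ends 15.5 mm beyond it.
- pin: Loose 80 g pin, upright in the block at the start. Origin at the underside of its flange (24 mm across, 4 mm thick), z up towards the knob. Below the flange a 12 mm shaft, 40 mm long, its last 2.5 mm tapering to 10 mm; above it a thin neck and a red round knob, 26 mm across, from 16 to 42 mm above the origin. Turning about its axis does not matter.
- pin_knob (a point): Middle of the pin's red knob, 29 mm above the flange's underside: grip here from above.
- pin_block: Fixed light wooden block, 46x46x44 mm, with a 16 mm vertical hole in which the pin stands with its flange on the block's top; origin under its centre. Draw the pin up by 45 mm or more to clear it.
- onion: Bystander: brown onion, 82 mm across, 94 mm tall, loose, at the front left; origin under its centre.
- garlic: Bystander: garlic bulb, 50 mm, loose, at the front edge; origin under its centre.
- lemon: Bystander: yellow lemon, 78x55x56 mm, loose, at the front edge; origin under its centre.
- shaker: Bystander: white salt shaker, 44 mm across, 90 mm tall, loose, at the back right; origin under its centre.
- tomato: Bystander: red tomato, 74 mm across, 69 mm tall, loose, at the back; origin under its centre.
- jar: Bystander: green spice jar with a black lid, 44 mm across, 96 mm tall, loose, standing in front of the spice rack; origin under its centre.
Not all that is in view belongs to the job. Leave any purple or white look-alike of the pin alone.

How it is judged (in metres and radians):
On the way, in this order (a step that is already met when the one before it is completed fails the run):
1. the lug is between the ears with the eye within 12 mm (x) and 18 mm (y) of the bracket's mark, the pot rest level (x of eye in the frame of bracket between -0.012 and 0.012 m and y of eye in the frame of bracket between -0.018 and 0.017 m and height (world z) of eye between 0.031 and 0.047 m and angle between pot_rest's own z axis and vertical below 0.1 rad), for 0.2 s.
2. the pin is through both ears and the eye, its flange within 3 mm of the upper ear's top (all of step 1 and height (world z) of pin between 0.053 and 0.059 m and horizontal distance between pin and eye below 0.004 m and angle between pin's own z axis and vertical below 0.1 rad), for 0.2 s.
At the end, for the whole second after the job is handed in: The pin is upright (0.1 rad) through both ears and the lug's eye (within 4 mm of its middle), its flange's underside 53 to 59 mm above the worktop, so within 3 mm of the upper ear's top; the lug is between the ears, the pot rest level on its feet (within 3 mm), all at rest (all of step 2 and height (world z) of pot_rest below 0.003 m and linear speed of each of pin, pot_rest below 0.02 m/s); the robot touches nothing.
It fails at once if the pin is forced: more than 60 N between pin and bracket (contact force between pin and bracket above 60 N).
It fails at once if the pin is forced: more than 60 N between pin and pot rest (contact force between pin and pot_rest above 60 N).
It fails at once if the lug is rammed: more than 28 N between pot rest and bracket (contact force between pot_rest and bracket above 28 N).
It fails at once if the onion, garlic, lemon, shaker, tomato or jar is moved by more than 30 mm (distance of any of onion, garlic, lemon, shaker, tomato, jar from where it was at the start of the episode above 0.03 m).
It also fails if it takes over 67 s, if anything falls off the work surface, if the arm or the gripper's body presses on something with over 40 N, if the wrist force passes 120 N, or if a joint passes its speed limit or range.

## Working session

There is one attempt and no reset: what is moved stays moved. The work goes in short steps, Python scripts to look and compute and a tool call to move; the robot and the scene stay as the last step left them, time stands still between calls to the robot, and variables do not carry over. Pictures are saved under pics/ and viewed, at most 10 in all, crops included, and the job is handed in when it is done.

Besides the shell and the picture viewer there is one more tool, called after ">>>" by a JSON object that holds its "name" and its "arguments". move_arm: Moves the arm, as the interface text tells. Its arguments: {"type":"object","properties":{"increments":{"type":"array"}},"required":["increments"]}

```bash
mkdir -p pics; cat > h.py <<'E'
import numpy as np, cv2
from rig import bot, viewer, workorder, nets
def ray(c,px):
    K=np.array(c["K"]);v=np.linalg.solve(K,[px[0],px[1],1.]);R=np.array(c["orientation"])
    return np.array(c["eye"]),R@np.array([v[0],-v[1],-v[2]])
def at(c,px,z):
    e,d=ray(c,px);return e+d*(z-e[2])/d[2]
def proj(c,p):
    R=np.array(c["orientation"]);v=R.T@(np.array(p)-np.array(c["eye"]));v=np.array(c["K"])@[v[0],-v[1],-v[2]];return v[:2]/v[2]
def tri(c1,p1,c2,p2):
    e1,d1=ray(c1,p1);e2,d2=ray(c2,p2)
    s=np.linalg.lstsq(np.c_[d1,-d2],e2-e1,rcond=None)[0]
    a=e1+s[0]*d1;b=e2+s[1]*d2;return (a+b)/2,np.linalg.norm(a-b)
E
python3 - <<'E'
from h import *
np.set_printoptions(precision=4,suppress=True)
C={n:viewer.capture(n) for n in("scene","top")}
for n,c in C.items():
    cv2.imwrite(f"pics/{n}0.png",c["image"]);print(n,c["eye"],c["K"],list(c.keys()))
    print(np.array(c["orientation"]))
    for t in "bracket mid pot_rest lug_end neck eye pin pin_knob pin_block jar shaker tomato onion".split():
        print(t,[(np.round(r["location"]),round(r["conf"],2),at(c,r["location"],{"mid":.056,"neck":.044,"eye":.044,"lug_end":.039,"pin_knob":.073}.get(t,.04))[:2]) for r in nets.find_in(n,t)[:4]])
s=bot.read_state();print(s)
E
```

```text
scene [-0.1062 -0.388   0.7298] [[493.5846   0.     279.8773]
 [  0.     493.5846 209.3666]
 [  0.       0.       1.    ]] ['image', 'K', 'eye', 'orientation']
[[ 0.551   0.528  -0.6463]
 [-0.8345  0.3569 -0.4198]
 [ 0.009   0.7706  0.6372]]
bracket [(array([346., 256.]), 0.91, array([ 0.5471, -0.1202]))]
mid [(array([346., 258.]), 0.63, array([ 0.5265, -0.13  ]))]
pot_rest [(array([255., 222.]), 0.59, array([0.529 , 0.0865]))]
lug_end [(array([254., 219.]), 0.71, array([0.5357, 0.0938]))]
neck [(array([256., 217.]), 0.92, array([0.5394, 0.0908]))]
eye [(array([255., 220.]), 0.92, array([0.5304, 0.089 ]))]
pin [(array([273., 291.]), 0.86, array([ 0.3911, -0.0514])), (array([317., 282.]), 0.65, array([ 0.4549, -0.1075])), (array([290., 258.]), 0.56, array([ 0.4791, -0.0316])), (array([202., 259.]), 0.29, array([0.3813, 0.1083]))]
pin_knob [(array([291., 258.]), 0.88, array([ 0.4531, -0.0507])), (array([347., 259.]), 0.67, array([ 0.5092, -0.1382])), (array([266., 290.]), 0.65, array([ 0.363 , -0.0574])), (array([317., 285.]), 0.53, array([ 0.4227, -0.1252]))]
pin_block [(array([314., 
[... 1588 characters left out ...]
2, 0.2297]))]
tomato [(array([309., 145.]), 0.81, array([ 0.6962, -0.029 ]))]
onion [(array([195., 273.]), 0.75, array([0.3892, 0.2381]))]
{'time_s': 1.4, 'joint_positions': array([-86.4874,  30.2219,  82.0865,  -0.0015,  67.69  , -10.2267]), 'qvel': array([-0.0731,  0.023 ,  0.0409, -0.0674, -0.0173, -0.0709]), 'tau': array([  0.001 , -44.0011, -17.6977,   0.0634,   0.0505,  -0.    ]), 'position': array([ 0.1485, -0.6071,  0.2336]), 'tcp_rot': array([[ 0.9714,  0.2375, -0.    ],
       [ 0.2375, -0.9714, -0.    ],
       [-0.    ,  0.    , -1.    ]]), 'force': array([-0.317 ,  0.8333, -0.6058]), 'moment': array([ 0.0199, -0.0184,  0.0075]), 'grasp_force': 0.0, 'opening': 1.0003539877129521}
```

```bash
python3 - <<'E'
import cv2
a=cv2.imread("pics/top0.png");cv2.imwrite("pics/topz.png",cv2.resize(a[110:320,150:430],None,fx=2.8,fy=2.8,interpolation=cv2.INTER_CUBIC))
a=cv2.imread("pics/scene0.png");cv2.imwrite("pics/scenez.png",cv2.resize(a[160:370,170:450],None,fx=2.8,fy=2.8,interpolation=cv2.INTER_CUBIC))
E
```

```text
(no output)
```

View pics/scene0.png

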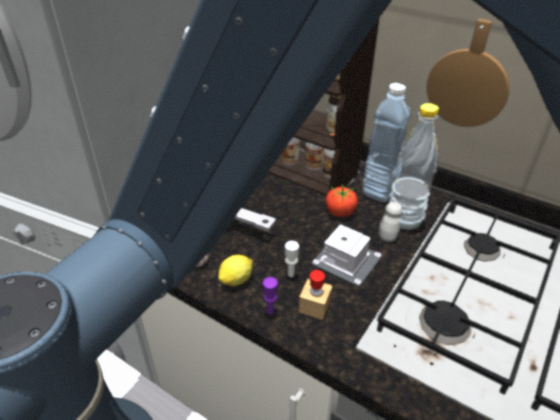

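View pics/topz.png

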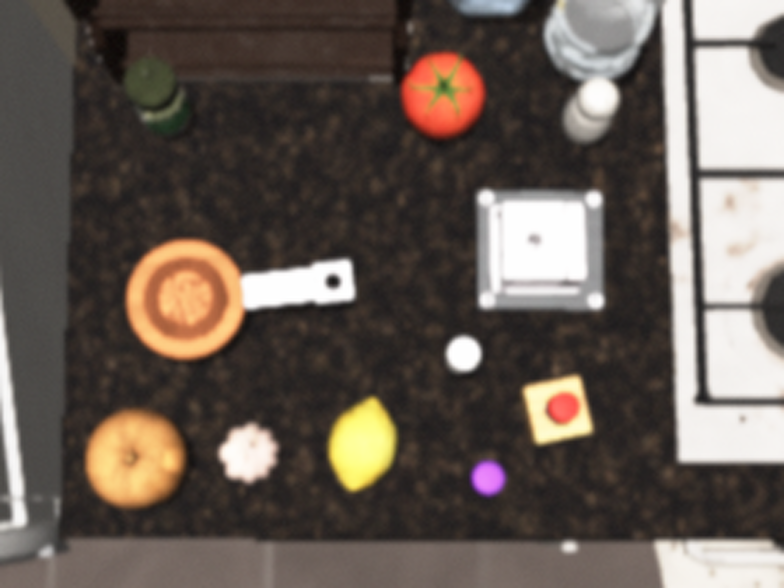

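View pics/scenez.png

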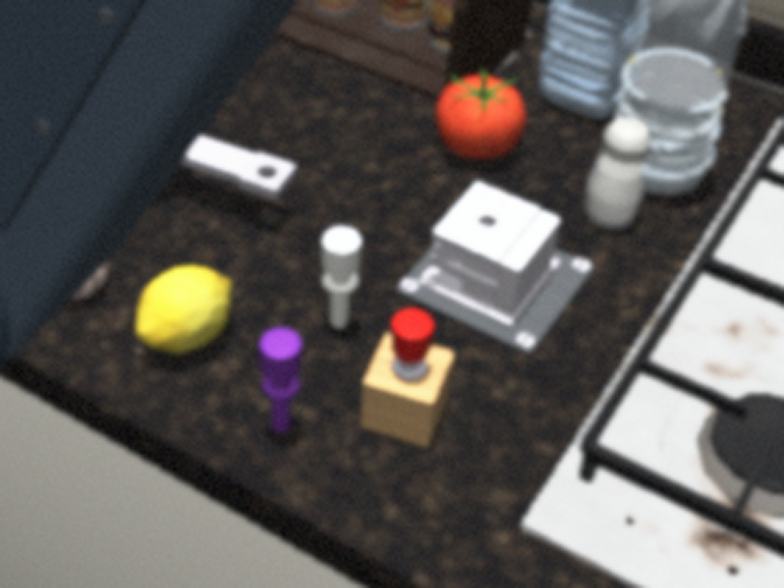

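Scene: red-knobbed pin in its block at scene (317,285) with purple (272,290) and white (291,258) look-alikes, which I reject. In the top view the yoke hole is at about (341,196), the mouth faces left (+y world), and the lug eye is at about (269,210). Now a finer measurement.

```bash
cat >> h.py <<'E'
def dark(c,px,r=5):
    g=cv2.cvtColor(c["image"],cv2.COLOR_BGR2GRAY).astype(float);x,y=map(int,np.round(px))
    p=g[y-r:y+r+1,x-r:x+r+1];w=np.clip(np.median(p)-8-p,0,None)
    Y,X=np.mgrid[y-r:y+r+1,x-r:x+r+1];return np.array([(w*X).sum(),(w*Y).sum()])/w.sum()
def red(c):
    h=c["image"].astype(int);b,g,r=h[...,0],h[...,1],h[...,2]
    m=((r>120)&(g<60)&(b<60)).astype(np.uint8)
    n,l,s,ce=cv2.connectedComponentsWithStats(m)
    return [(s[i,4],ce[i]) for i in range(1,n) if s[i,4]>15]
E
python3 - <<'E'
from h import *
np.set_printoptions(precision=4,suppress=True)
C={n:viewer.capture(n) for n in("scene","top")}
t,s=C["top"],C["scene"]
ht=dark(t,(150+535/2.8,110+240/2.8));hs=dark(s,(170+487/2.8,160+219/2.8))
print("hole",ht,hs,at(t,ht,.056),at(s,hs,.056),tri(t,ht,s,hs))
et=dark(t,(150+333/2.8,110+281/2.8));es=dark(s,(170+267/2.8,160+171/2.8))
print("eye",et,es,at(t,et,.044),at(s,es,.044),tri(t,et,s,es))
print(red(t),red(s))
for a in red(t):
  print(at(t,a[1],.075))
for a in red(s):
  print(at(s,a[1],.075))
# disc centroid
im=t["image"];hsv=cv2.cvtColor(im,cv2.COLOR_BGR2HSV)
m=cv2.inRange(hsv,(3,70,60),(22,255,255));n,l,st,ce=cv2.connectedComponentsWithStats(m)
for i in range(1,n):
  if st[i,4]>100: print("blob",st[i],ce[i],at(t,ce[i],.044))
# plate corners
for p in[(486,198),(594,198),(486,300),(595,300)]: print(at(t,(150+p[0]/2.8,110+p[1]/2.8),.006))
# block corners
for p in[(524,389),(580,376),(593,433),(537,445)]: print("blk",at(t,(150+p[0]/2.8,110+p[1]/2.8),.044))
for p in[(243,275),(243,308),(310,268),(310,302)]: print("neck",at(t,(150+p[0]/2.8,110+p[1]/2.8),.044))
E
```

```text
hole [340.4476 194.9744] [343.7375 238.3913] [ 0.5697 -0.1008  0.056 ] [ 0.5727 -0.1004  0.056 ] (array([ 0.5696, -0.101 ,  0.0586]), np.float64(0.0013261367730839442))
eye [268.4753 210.0753] [264.935 221.569] [0.5358 0.0683 0.044 ] [0.5378 0.0677 0.044 ] (array([0.5362, 0.0676, 0.0451]), np.float64(0.0017301062096717913))
[(np.int32(66), array([307.2879, 151.2424]))] [(np.int32(97), array([340.2371, 207.134 ])), (np.int32(123), array([316.6179, 275.439 ]))]
[ 0.6702 -0.0228  0.075 ]
[ 0.6349 -0.0574  0.075 ]
[ 0.4396 -0.1136  0.075 ]
blob [187 105 103  14 904] [244.7633 110.5996] [0.7814 0.1268 0.044 ]
blob [ 195  121   95   16 1146] [244.4023 127.9878] [0.7374 0.1273 0.044 ]
blob [292 126  32  34 762] [307.8018 143.0052] [ 0.6995 -0.0261  0.044 ]
blob [ 194  194   44   54 1614] [215.381  216.4647] [0.5206 0.1936 0.044 ]
blob [334 236  29  34 352] [348.5227 253.3636] [ 0.4337 -0.1184  0.044 ]
blob [ 179  249   38   44 1153] [197.5698 272.7901] [0.3886 0.2324 0.044 ]
blob [266 251  25  36 106] [275.2736 267.7925] [0.4002 0.0521 0.044 ]
[ 0.6148 -0.0663  0.006 ]
[ 0.6147 -0.1612  0.006 ]
[ 0.5242 -0.0651  0.006 ]
[ 0.5242 -0.1597  0.006 ]
blk [ 0.444  -0.0921  0.044 ]
blk [ 0.4548 -0.139   0.044 ]
blk [ 0.4076 -0.1486  0.044 ]
blk [ 0.3977 -0.102   0.044 ]
neck [0.5403 0.1433 0.044 ]
neck [0.5122 0.1429 0.044 ]
neck [0.5462 0.0867 0.044 ]
neck [0.5172 0.0865 0.044 ]
```

>>> {"name": "move_arm", "arguments": {"increments": [[0.12,-0.07,0,0,0,-0.035,1],[0.24,-0.14,0,0,0,-0.07,1],[0.36,-0.2,0,0,0,-0.105,1],[0.48,-0.27,0,0,0,-0.14,1],[0.6,-0.34,0,0,0,-0.175,1],[0.72,-0.41,0,0,0,-0.21,1],[0.84,-0.48,0,0,0,-0.245,1],[0.995,-0.56,0,0,0,-0.28,1],[0.995,-0.56,0,0,0,-0.31,1],[0.995,-0.56,0,0,0,-0.35,1]]}}

```text
time_s: 2.33
position: [0.401, -0.37, 0.2337]
tcp_rot: [[0.22, 0.975, 0.001], [0.975, -0.22, 0.001], [0.001, 0.001, -1.0]]
force: [0.2, -0.4, 0.4]
opening: 0.997
grasp_force: 0.0
```

```bash
cat >> h.py <<'E'
from scipy.spatial.transform import Rotation as Ro
def go(p,yaw):
    """increment row from measured pose to TCP p, tool y at yaw deg (tool down)"""
    s=bot.read_state();R=np.array(s["tcp_rot"]);y=np.radians(yaw)
    Y=np.array([np.cos(y),np.sin(y),0]);Z=np.array([0,0,-1.]);T=np.c_[np.cross(Y,Z),Y,Z]
    d=R.T@(np.array(p)-s["position"])/.3;w=Ro.from_matrix(R.T@T).as_rotvec()/np.pi
    print("t",round(s["time_s"],2),"pos",np.round(s["position"],4),"F",np.round(s["force"],1),"open",round(s["opening"],3),"g",round(s["grasp_force"],1),"\n  row",np.round(d,4),np.round(w,4))
E
python3 -c "
from h import *
go([.53,.118,.15],6.7)"
```

```text
t 2.33 pos [ 0.401  -0.37    0.2337] F [ 0.2 -0.4  0.4] open 0.997 g 0.0 
  row [1.6812 0.0614 0.2805] [ 0.0002 -0.0002 -0.1078]
```

>>> {"name": "move_arm", "arguments": {"increments": [[0.13,0.005,0.02,0,0,-0.02,1],[0.26,0.01,0.04,0,0,-0.04,1],[0.39,0.015,0.05,0,0,-0.06,1],[0.52,0.02,0.06,0,0,-0.08,1],[0.65,0.02,0.07,0,0,-0.1,1],[0.78,0.025,0.08,0,0,-0.108,1],[0.9,0.03,0.1,0,0,-0.108,1]]}}

```text
time_s: 2.92
position: [0.4699, -0.1104, 0.204]
tcp_rot: [[-0.108, 0.994, 0.001], [0.994, 0.108, -0.0], [-0.001, 0.001, -1.0]]
force: [-0.0, -0.2, 0.1]
opening: 1.003
grasp_force: 0.0
```

```bash
python3 -c "
from h import *
go([.53,.118,.12],6.7)"
```

```text
t 2.92 pos [ 0.4699 -0.1104  0.204 ] F [-0.  -0.2  0.1] open 1.003 g 0.0 
  row [0.7355 0.2809 0.2801] [ 0.0004  0.0002 -0.0028]
```

>>> {"name": "move_arm", "arguments": {"increments": [[0.12,0.05,0.05,0,0,0,1],[0.24,0.09,0.1,0,0,0,1],[0.36,0.14,0.14,0,0,0,1],[0.48,0.18,0.19,0,0,0,1],[0.6,0.23,0.24,0,0,0,1],[0.735,0.281,0.28,0,0,0,1],[0.735,0.281,0.28,0,0,0,1]]}}

```text
time_s: 3.5
position: [0.53, 0.1216, 0.1178]
tcp_rot: [[-0.112, 0.994, -0.0], [0.994, 0.112, 0.002], [0.002, -0.0, -1.0]]
force: [0.6, 0.3, -0.4]
opening: 0.997
grasp_force: 0.0
```

```bash
python3 - <<'E'
from h import *
go([.53,.118,.031],6.7)
for n in("top","scene"):
    c=viewer.capture(n);a=c["image"]
    q=proj(c,[.53,.118,.04]).astype(int);print(n,q)
    x,y=max(q[0]-80,0),max(q[1]-60,0)
    cv2.imwrite(f"pics/n_{n}.png",cv2.resize(a[y:y+120,x:x+160],None,fx=2.4,fy=2.4))
a=np.hstack([cv2.imread("pics/n_top.png"),cv2.imread("pics/n_scene.png")]);cv2.imwrite("pics/n.png",a)
E
```

```text
t 3.5 pos [0.53   0.1216 0.1178] F [ 0.6  0.3 -0.4] open 0.997 g 0.0 
  row [-0.0126 -0.0015  0.2894] [-0.0001 -0.0006 -0.0014]
top [247 212]
scene [243 216]
```

View pics/n.png

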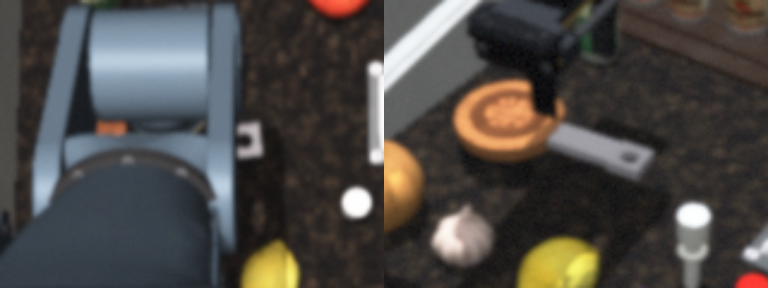

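The crop shows the gripper straddling the neck, clear of the disc and jar. Descending and gripping.

>>> {"name": "move_arm", "arguments": {"increments": [[-0.012,-0.001,0.06,0,0,0,1],[-0.012,-0.001,0.12,0,0,0,1],[-0.012,-0.001,0.18,0,0,0,1],[-0.012,-0.001,0.22,0,0,0,1],[-0.012,-0.001,0.26,0,0,0,1],[-0.012,-0.001,0.28,0,0,0,1],[-0.012,-0.001,0.289,0,0,0,1],[-0.012,-0.001,0.289,0,0,0,0.6]]}}

```text
time_s: 4.27
position: [0.5297, 0.1112, 0.0329]
tcp_rot: [[-0.105, 0.994, -0.0], [0.994, 0.105, -0.0], [-0.0, -0.0, -1.0]]
force: [-0.2, 0.5, -0.1]
opening: 0.975
grasp_force: 0.0
```

>>> {"name": "move_arm", "arguments": {"increments": [[0,0,0,0,0,0,0.4],[0,0,0,0,0,0,0.35],[0,0,0,0,0,0,0.3],[0,0,0,0,0,0,0.2],[0,0,0,0,0,0,0],[0,0,0,0,0,0,0],[0,0,0,0,0,0,0],[0,0,0,0,0,0,0]]}}

```text
time_s: 4.93
position: [0.5297, 0.1124, 0.0329]
tcp_rot: [[-0.107, 0.994, 0.0], [0.994, 0.107, -0.0], [-0.0, 0.0, -1.0]]
force: [-0.7, -0.3, 0.4]
opening: 0.399
grasp_force: 0.0
```

```bash
python3 - <<'E'
from h import *
np.set_printoptions(precision=4,suppress=True)
go([.571,-.020,.031],0)
t=viewer.capture("top");s=viewer.capture("scene")
et=dark(t,proj(t,[.537,.068,.044]));es=dark(s,proj(s,[.537,.068,.044]))
print(et,es,at(t,et,.044),at(s,es,.044))
E
```

```text
t 4.93 pos [0.5297 0.1124 0.0329] F [-0.7 -0.3  0.4] open 0.399 g 0.0 
  row [-0.4536  0.0895  0.0063] [0.     0.     0.0342]
[270.4161 209.0685] [264.8954 223.2102] [0.5382 0.0637 0.044 ] [0.5335 0.0648 0.044 ]
```

>>> {"name": "move_arm", "arguments": {"increments": [[0,0,0.005,0,0,0,0],[0,0,0.005,0,0,0,0],[0,0,0.005,0,0,0,0],[0,0,0.005,0,0,0,0],[0,0,0.005,0,0,0,0],[0,0,0.005,0,0,0,0]]}}

```text
time_s: 5.53
position: [0.5302, 0.1119, 0.0322]
tcp_rot: [[-0.107, 0.994, 0.001], [0.994, 0.107, -0.0], [-0.001, 0.001, -1.0]]
force: [-0.1, -2.3, 6.7]
opening: 0.293
grasp_force: 30.0
```

```bash
python3 - <<'E'
from h import *
np.set_printoptions(precision=4,suppress=True)
go([.571,-.020,.031],0)
t=viewer.capture("top");s=viewer.capture("scene")
et=dark(t,proj(t,[.537,.068,.044]));es=dark(s,proj(s,[.537,.068,.044]))
print(et,es,at(t,et,.044),at(s,es,.044))
E
```

```text
t 5.53 pos [0.5302 0.1119 0.0322] F [-0.1 -2.3  6.7] open 0.293 g 30.0 
  row [-0.4517  0.0882  0.0043] [0.0003 0.0001 0.0341]
[270.7753 209.1769] [265.5897 221.9365] [0.5379 0.0629 0.044 ] [0.5376 0.0659 0.044 ]
```

>>> {"name": "move_arm", "arguments": {"increments": [[-0.01,0.002,-0.002,0,0,0.003,0],[-0.045,0.01,-0.002,0,0,0.006,0],[-0.085,0.02,-0.002,0,0,0.01,0],[-0.13,0.03,-0.002,0,0,0.014,0],[-0.18,0.042,-0.002,0,0,0.018,0],[-0.23,0.054,-0.002,0,0,0.022,0],[-0.28,0.066,-0.002,0,0,0.026,0],[-0.33,0.078,-0.002,0,0,0.03,0],[-0.37,0.087,-0.002,0,0,0.034,0],[-0.385,0.09,-0.002,0,0,0.034,0]]}}

```text
time_s: 6.47
position: [0.57, -0.002, 0.032]
tcp_rot: [[0.003, 1.0, 0.001], [1.0, -0.003, -0.0], [-0.0, 0.001, -1.0]]
force: [0.1, 3.6, 2.4]
opening: 0.297
grasp_force: 30.0
```

```bash
python3 - <<'E'
from h import *
np.set_printoptions(precision=4,suppress=True)
go([.5695,-.040,.032],0)
t=viewer.capture("top");s=viewer.capture("scene")
for c in(t,s):
    e=dark(c,proj(c,[.5705,-.045,.044]));h=dark(c,proj(c,[.570,-.101,.057]));print(e,h,at(c,e,.044),at(c,h,.056))
x,y=proj(s,[.57,-.05,.044]).astype(int);x2,y2=proj(t,[.57,-.05,.044]).astype(int)
cv2.imwrite("pics/a.png",np.hstack([cv2.resize(c["image"][b-40:b+40,a-50:a+50],None,fx=4,fy=4) for c,a,b in((t,x2,y2),(s,x,y))]))
E
```

```text
t 6.47 pos [ 0.57  -0.002  0.032] F [0.1 3.6 2.4] open 0.297 g 30.0 
  row [-0.1266 -0.0014  0.    ] [ 0.0004  0.0001 -0.0009]
[317.7071 191.4646] [341.8727 190.7547] [ 0.5805 -0.0485  0.044 ] [ 0.5798 -0.1043  0.056 ]
[319.6827 233.6115] [343.6689 238.336 ] [ 0.5699 -0.0473  0.044 ] [ 0.5728 -0.1002  0.056 ]
```

View pics/a.png

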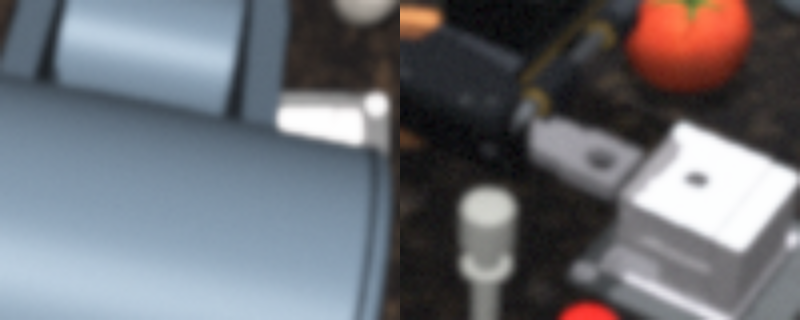

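>>> {"name": "move_arm", "arguments": {"increments": [[-0.01,0.001,0,0,0,0,0],[-0.02,0.002,0,0,0,0,0],[-0.03,0.003,0,0,0,0,0],[-0.04,0.004,0,0,0,0,0],[-0.046,0.004,0,0,0,0,0],[-0.052,0.004,0,0,0,0,0],[-0.058,0.004,0,0,0,0,0],[-0.064,0.004,0,0,0,0,0],[-0.07,0.004,0,0,0,0,0],[-0.076,0.004,0,0,0,0,0]]}}

```text
time_s: 7.4
position: [0.5701, -0.0225, 0.0319]
tcp_rot: [[-0.0, 1.0, -0.0], [1.0, 0.0, 0.0], [0.0, -0.0, -1.0]]
force: [-0.1, 3.6, 3.6]
opening: 0.293
grasp_force: 30.0
```

>>> {"name": "move_arm", "arguments": {"increments": [[-0.004,0,0,0,0,0,0],[-0.008,0,0,0,0,0,0],[-0.012,0,0,0,0,0,0],[-0.016,0,0,0,0,0,0],[-0.02,0,0,0,0,0,0],[-0.024,0,0,0,0,0,0],[-0.028,0,0,0,0,0,0]]}}

```text
time_s: 7.98
position: [0.5701, -0.0309, 0.0319]
tcp_rot: [[-0.0, 1.0, -0.0], [1.0, 0.0, 0.0], [0.0, -0.0, -1.0]]
force: [0.5, 4.0, 3.8]
opening: 0.297
grasp_force: 30.0
```

>>> {"name": "move_arm", "arguments": {"increments": [[-0.005,0,0,0,0,0,0],[-0.01,0,0,0,0,0,0],[-0.015,0,0,0,0,0,0],[-0.02,0,0,0,0,0,0],[-0.025,0,0,0,0,0,0],[-0.03,0,0,0,0,0,0],[-0.035,0,0,0,0,0,0],[-0.04,0,0,0,0,0,0]]}}

```text
time_s: 8.65
position: [0.5701, -0.043, 0.0319]
tcp_rot: [[-0.0, 1.0, -0.0], [1.0, 0.0, 0.0], [0.0, -0.0, -1.0]]
force: [0.1, 3.4, 4.1]
opening: 0.294
grasp_force: 30.0
```

>>> {"name": "move_arm", "arguments": {"increments": [[-0.004,0,0,0,0,0,0],[-0.008,0,0,0,0,0,0],[-0.012,0,0,0,0,0,0],[-0.015,0,0,0,0,0,0],[-0.018,0,0,0,0,0,0],[-0.02,0,0,0,0,0,0]]}}

```text
time_s: 9.15
position: [0.5701, -0.0489, 0.0319]
tcp_rot: [[-0.0, 1.0, -0.0], [1.0, 0.0, 0.0], [0.0, -0.0, -1.0]]
force: [-0.1, 4.6, 3.3]
opening: 0.297
grasp_force: 30.0
```

>>> {"name": "move_arm", "arguments": {"increments": [[-0.002,0,0,0,0,0,0],[-0.004,0,0,0,0,0,0],[-0.006,0,0,0,0,0,0],[-0.008,0,0,0,0,0,0],[-0.01,0,0,0,0,0,0]]}}

```text
time_s: 9.57
position: [0.5701, -0.0519, 0.032]
tcp_rot: [[-0.0, 1.0, -0.0], [1.0, 0.0, 0.0], [0.0, -0.0, -1.0]]
force: [0.7, 3.5, 2.9]
opening: 0.295
grasp_force: 30.0
```

>>> {"name": "move_arm", "arguments": {"increments": [[-0.002,0,0,0,0,0,0],[-0.004,0,0,0,0,0,0],[-0.006,0,0,0,0,0,0],[-0.008,0,0,0,0,0,0]]}}

```text
time_s: 9.9
position: [0.5701, -0.0543, 0.032]
tcp_rot: [[-0.0, 1.0, 0.0], [1.0, 0.0, -0.0], [-0.0, 0.0, -1.0]]
force: [0.1, 4.0, 3.7]
opening: 0.299
grasp_force: 30.0
```

>>> {"name": "move_arm", "arguments": {"increments": [[-0.0015,0,0,0,0,0,0],[-0.003,0,0,0,0,0,0],[-0.0045,0,0,0,0,0,0],[-0.006,0,0,0,0,0,0]]}}

```text
time_s: 10.23
position: [0.5701, -0.056, 0.0319]
tcp_rot: [[-0.0, 1.0, -0.0], [1.0, 0.0, 0.0], [0.0, -0.0, -1.0]]
force: [-0.1, 4.5, 3.5]
opening: 0.296
grasp_force: 30.0
```

>>> {"name": "move_arm", "arguments": {"increments": [[-0.0015,0,0,0,0,0,0],[-0.003,0,0,0,0,0,0],[-0.0045,0,0,0,0,0,0]]}}

```text
time_s: 10.48
position: [0.5701, -0.0574, 0.032]
tcp_rot: [[-0.0, 1.0, 0.0], [1.0, 0.0, 0.0], [0.0, 0.0, -1.0]]
force: [0.1, 4.9, 4.0]
opening: 0.295
grasp_force: 30.0
```

>>> {"name": "move_arm", "arguments": {"increments": [[-0.0015,0,0,0,0,0,0],[-0.003,0,0,0,0,0,0],[-0.0045,0,0,0,0,0,0]]}}

```text
time_s: 10.73
position: [0.5701, -0.0575, 0.032]
tcp_rot: [[0.001, 1.0, 0.0], [1.0, -0.001, 0.002], [0.002, 0.0, -1.0]]
force: [1.5, 9.7, 3.9]
opening: 0.297
grasp_force: 30.0
```

```bash
python3 - <<'E'
from h import *
np.set_printoptions(precision=4,suppress=True)
go([.5695,-.060,.032],0)
s=viewer.capture("scene");c=s
h=dark(c,proj(c,[.570,-.101,.057]));print(h,at(c,h,.056))
x,y=proj(s,[.57,-.08,.05]).astype(int)
cv2.imwrite("pics/b.png",cv2.resize(c["image"][y-40:y+40,x-50:x+50],None,fx=6,fy=6,interpolation=cv2.INTER_CUBIC))
E
```

```text
t 10.73 pos [ 0.5701 -0.0575  0.032 ] F [1.5 9.7 3.9] open 0.297 g 30.0 
  row [-0.0083 -0.0021 -0.0002] [ 0.     -0.0006 -0.0002]
[343.6574 238.2032] [ 0.5731 -0.1     0.056 ]
```

View pics/b.png

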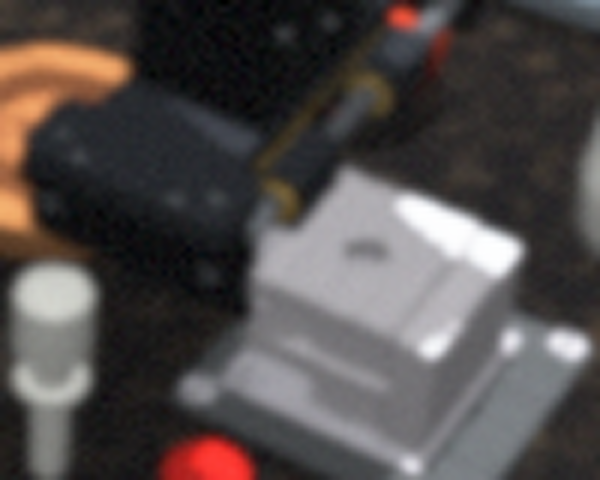

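>>> {"name": "move_arm", "arguments": {"increments": [[0.002,0,0,0,0,0,0],[0.002,0.002,0,0,0,0,0],[0.002,0.004,0,0,0,0,0],[0.002,0.006,0,0,0,0,0]]}}

```text
time_s: 11.12
position: [0.5702, -0.0574, 0.0319]
tcp_rot: [[-0.001, 1.0, -0.004], [1.0, 0.001, 0.001], [0.001, -0.004, -1.0]]
force: [-2.9, 4.8, 7.5]
opening: 0.294
grasp_force: 30.0
```

>>> {"name": "move_arm", "arguments": {"increments": [[0,0.002,0,0,0,0,0],[0,0.004,0,0,0,0,0]]}}

```text
time_s: 11.28
position: [0.5702, -0.0574, 0.0319]
tcp_rot: [[-0.001, 1.0, -0.006], [1.0, 0.001, 0.001], [0.001, -0.006, -1.0]]
force: [-5.6, 4.1, 9.2]
opening: 0.293
grasp_force: 30.0
```

>>> {"name": "move_arm", "arguments": {"increments": [[0,0.002,0,0,0,0,0],[0,0.004,0,0,0,0,0],[0,0.004,0,0,0,0,0]]}}

```text
time_s: 11.53
position: [0.5703, -0.0574, 0.0319]
tcp_rot: [[-0.001, 1.0, -0.009], [1.0, 0.001, 0.002], [0.002, -0.009, -1.0]]
force: [-6.8, 2.8, 9.0]
opening: 0.298
grasp_force: 30.0
```

>>> {"name": "move_arm", "arguments": {"increments": [[0,-0.004,0,0,0,0,0],[0,-0.008,0,0,0,0,0],[0,-0.012,0,0,0,0,0],[0,-0.014,0,0,0,0,0],[0,-0.014,0,0,0,0,0]]}}

```text
time_s: 11.95
position: [0.5701, -0.0574, 0.0319]
tcp_rot: [[-0.0, 1.0, 0.0], [1.0, 0.0, 0.001], [0.001, 0.0, -1.0]]
force: [0.7, 6.1, 2.8]
opening: 0.294
grasp_force: 30.0
```

>>> {"name": "move_arm", "arguments": {"increments": [[0,-0.002,-0.003,0,0,0,0],[0,-0.004,-0.004,0,0,0,0],[0,-0.006,-0.004,0,0,0,0],[0,-0.008,-0.004,0,0,0,0],[0,-0.01,-0.004,0,0,0,0],[0,-0.012,-0.004,0,0,0,0]]}}

```text
time_s: 12.45
position: [0.569, -0.0575, 0.0328]
tcp_rot: [[0.0, 1.0, 0.005], [1.0, -0.0, 0.0], [0.0, 0.005, -1.0]]
force: [6.5, 7.9, -2.2]
opening: 0.297
grasp_force: 30.0
```

>>> {"name": "move_arm", "arguments": {"increments": [[0,-0.002,0,0,0,0,0],[0,-0.004,0,0,0,0,0],[0,-0.005,0,0,0,0,0]]}}

```text
time_s: 12.7
position: [0.568, -0.0575, 0.033]
tcp_rot: [[0.0, 1.0, 0.006], [1.0, -0.0, 0.0], [0.0, 0.006, -1.0]]
force: [6.6, 8.4, -2.1]
opening: 0.293
grasp_force: 30.0
```

>>> {"name": "move_arm", "arguments": {"increments": [[0.003,-0.002,0,0,0,0,0],[0.004,-0.004,0,0,0,0,0],[0.004,-0.006,0,0,0,0,0],[0.004,-0.008,0,0,0,0,0]]}}

```text
time_s: 13.03
position: [0.5668, -0.0574, 0.0331]
tcp_rot: [[-0.0, 1.0, 0.009], [1.0, 0.0, -0.002], [-0.002, 0.009, -1.0]]
force: [8.0, 5.9, -4.5]
opening: 0.292
grasp_force: 30.0
```

>>> {"name": "move_arm", "arguments": {"increments": [[0,-0.002,0,0,0,0,0],[0,-0.004,0,0,0,0,0],[0,-0.006,0,0,0,0,0]]}}

```text
time_s: 13.28
position: [0.5666, -0.0575, 0.0333]
tcp_rot: [[-0.001, 1.0, 0.012], [1.0, 0.001, -0.002], [-0.002, 0.012, -1.0]]
force: [10.3, 8.6, -5.5]
opening: 0.295
grasp_force: 30.0
```

>>> {"name": "move_arm", "arguments": {"increments": [[0,0.006,0.003,0,0,0,0],[0.002,0.012,0.003,0,0,0,0],[0.002,0.018,0.003,0,0,0,0],[0.002,0.024,0.003,0,0,0,0],[0.002,0.028,0.003,0,0,0,0],[0.002,0.032,0.003,0,0,0,0],[0.002,0.034,0.003,0,0,0,0]]}}

```text
time_s: 13.87
position: [0.5682, -0.0572, 0.0322]
tcp_rot: [[-0.002, 1.0, -0.006], [1.0, 0.002, -0.001], [-0.001, -0.006, -1.0]]
force: [-5.8, -1.0, 6.9]
opening: 0.295
grasp_force: 30.0
```

>>> {"name": "move_arm", "arguments": {"increments": [[0,0.002,0,0,0,0,0],[0,0.004,0,0,0,0,0],[0,0.006,0,0,0,0,0],[0,0.008,0,0,0,0,0]]}}

```text
time_s: 14.2
position: [0.5702, -0.0571, 0.032]
tcp_rot: [[-0.003, 1.0, -0.007], [1.0, 0.003, -0.001], [-0.001, -0.007, -1.0]]
force: [-5.3, -0.1, 6.5]
opening: 0.289
grasp_force: 30.0
```

>>> {"name": "move_arm", "arguments": {"increments": [[0,0.003,0,0,0,0,0],[0,0.006,0,0,0,0,0],[0,0.009,0,0,0,0,0]]}}

```text
time_s: 14.45
position: [0.572, -0.0569, 0.032]
tcp_rot: [[-0.003, 1.0, -0.009], [1.0, 0.003, -0.0], [-0.0, -0.009, -1.0]]
force: [-8.0, -2.0, 8.4]
opening: 0.295
grasp_force: 30.0
```

>>> {"name": "move_arm", "arguments": {"increments": [[0,0.002,0,0,0,0,0],[0,0.004,0,0,0,0,0],[0,0.006,0,0,0,0,0]]}}

```text
time_s: 14.7
position: [0.5721, -0.0569, 0.032]
tcp_rot: [[-0.003, 1.0, -0.013], [1.0, 0.003, -0.0], [0.0, -0.013, -1.0]]
force: [-11.3, -2.2, 9.3]
opening: 0.296
grasp_force: 30.0
```

>>> {"name": "move_arm", "arguments": {"increments": [[0,-0.008,-0.002,0,0,0,0],[0,-0.016,-0.003,0,0,0,0],[0,-0.022,-0.003,0,0,0,0],[0,-0.027,-0.003,0,0,0,0],[0,-0.031,-0.003,0,0,0,0],[0,-0.034,-0.003,0,0,0,0]]}}

```text
time_s: 15.2
position: [0.5684, -0.0569, 0.033]
tcp_rot: [[-0.0, 1.0, 0.001], [1.0, 0.0, -0.001], [-0.001, 0.001, -1.0]]
force: [1.3, -0.8, -1.5]
opening: 0.298
grasp_force: 30.0
```

>>> {"name": "move_arm", "arguments": {"increments": [[0,0.004,0,0,0,0,0],[0,0.008,0,0,0,0,0],[0,0.012,0,0,0,0,0],[0,0.014,0,0,0,0,0]]}}

```text
time_s: 15.53
position: [0.5716, -0.0562, 0.0329]
tcp_rot: [[-0.001, 1.0, -0.001], [1.0, 0.001, 0.0], [0.0, -0.001, -1.0]]
force: [-1.1, 0.3, -1.7]
opening: 0.293
grasp_force: 30.0
```

>>> {"name": "move_arm", "arguments": {"increments": [[-0.002,-0.004,0,0,0,0,0],[-0.004,-0.007,0,0,0,0,0],[-0.006,-0.007,0,0,0,0,0],[-0.006,-0.007,0,0,0,0,0]]}}

```text
time_s: 15.87
position: [0.5702, -0.0574, 0.0331]
tcp_rot: [[0.0, 1.0, 0.001], [1.0, -0.0, 0.001], [0.001, 0.001, -1.0]]
force: [1.4, 4.0, -3.9]
opening: 0.294
grasp_force: 30.0
```

>>> {"name": "move_arm", "arguments": {"increments": [[0,-0.003,0,0,0,0,0],[0,-0.004,0.001,0,0,0,0],[0.001,-0.004,0.003,0,0,0,0],[0.001,-0.003,0.003,0,0,0,0]]}}

```text
time_s: 16.2
position: [0.5698, -0.0575, 0.0329]
tcp_rot: [[-0.0, 1.0, 0.002], [1.0, 0.0, 0.0], [0.0, 0.002, -1.0]]
force: [2.4, 4.9, 3.0]
opening: 0.298
grasp_force: 30.0
```

>>> {"name": "move_arm", "arguments": {"increments": [[0,0,0,0,0,0,0.35],[0,0,0,0,0,0,0.5],[0,0,0,0,0,0,0.6],[0,0,0,0,0,0,0.6],[0,0,0,0,0,0,0.6],[0,0,0,0,0,0,0.6],[0,0,0,0,0,0,0.6]]}}

```text
time_s: 16.78
position: [0.5688, -0.058, 0.0322]
tcp_rot: [[-0.0, 1.0, -0.0], [1.0, 0.0, -0.0], [-0.0, -0.0, -1.0]]
force: [0.2, -0.7, 0.8]
opening: 0.588
grasp_force: 0.0
```

>>> {"name": "move_arm", "arguments": {"increments": [[0,0,-0.05,0,0,0,0.6],[0,0,-0.12,0,0,0,0.6],[0,0,-0.22,0,0,0,0.6],[0,0,-0.32,0,0,0,0.6],[0,0,-0.42,0,0,0,0.6],[0,0,-0.5,0,0,0,0.6],[0,0,-0.5,0,0,0,0.6]]}}

```text
time_s: 17.37
position: [0.5721, -0.0587, 0.1875]
tcp_rot: [[-0.001, 1.0, 0.01], [1.0, 0.001, -0.003], [-0.003, 0.01, -1.0]]
force: [-0.8, -0.2, 0.9]
opening: 0.597
grasp_force: 0.0
```

```bash
python3 - <<'E'
from h import *
np.set_printoptions(precision=4,suppress=True)
s=viewer.capture("scene");c=s
for r in red(c): print(r)
rs=[r[1] for r in red(c) if r[1][1]>240][0]
print("knob scene",at(c,rs,.073))
for z in (.073,.078): print(z,proj(c,[.428,-.12,z]))
t=viewer.capture("top")
print(red(t),[ (r["location"],r["conf"]) for r in nets.find_in("top","pin_knob")])
im=t["image"].astype(int);m=((im[...,2]-im[...,1]>70)&(im[...,2]-im[...,0]>70)).astype(np.uint8)
n,l,st,ce=cv2.connectedComponentsWithStats(m)
for i in range(1,n):
  if st[i,4]>20: print(st[i],ce[i],at(t,ce[i],.080))
m=cv2.inRange(cv2.cvtColor(t["image"],cv2.COLOR_BGR2HSV),(10,40,60),(28,255,255))
n,l,st,ce=cv2.connectedComponentsWithStats(m)
for i in range(1,n):
  if st[i,4]>100: print("b",st[i],ce[i])
go([.428,-.120,.15],0)
cv2.imwrite("pics/t2.png",t["image"]);cv2.imwrite("pics/s2.png",c["image"])
x,y=316,285
a=cv2.resize(c["image"][y-40:y+40,x-40:x+40],None,fx=5,fy=5,interpolation=cv2.INTER_CUBIC)
x,y=345,258
b=cv2.resize(t["image"][y-40:y+40,x-40:x+40],None,fx=5,fy=5,interpolation=cv2.INTER_CUBIC)
cv2.imwrite("pics/p.png",np.hstack([a,b]))
E
```

```text
(np.int32(100), array([339.76, 206.58]))
(np.int32(119), array([317.0924, 275.9328]))
knob scene [ 0.4407 -0.1141  0.073 ]
0.073 [316.356  281.7152]
0.078 [316.5144 279.8011]
[(np.int32(25), array([296.2 , 149.64]))] []
[293 129  16  28 254] [299.8031 141.4449] [ 0.6924 -0.0053  0.08  ]
[272 181  21  31 316] [280.6234 193.9905] [0.5676 0.0396 0.08  ]
[267 194  16  23  29] [271.8276 206.1379] [0.5393 0.0598 0.08  ]
b [157 105  24  30 266] [169.6579 116.312 ]
b [203 105  87  12 440] [249.0932 110.0614]
b [196 121  93  14 579] [241.8048 127.2055]
b [265 172  30  46 837] [278.914  193.7216]
b [ 486  313   74  107 2798] [529.0979 363.0868]
b [ 52 324  37  10 141] [ 73.9504 329.2624]
b [ 407  372   79   48 1647] [444.7626 398.3273]
b [390 394  16  26 153] [398.3725 407.4706]
t 17.52 pos [ 0.5684 -0.0577  0.182 ] F [ 0.4  0.1 -1.2] open 0.598 g 0.0 
  row [-0.2076 -0.4679  0.107 ] [-0.0002 -0.      0.0001]
```

View pics/p.png

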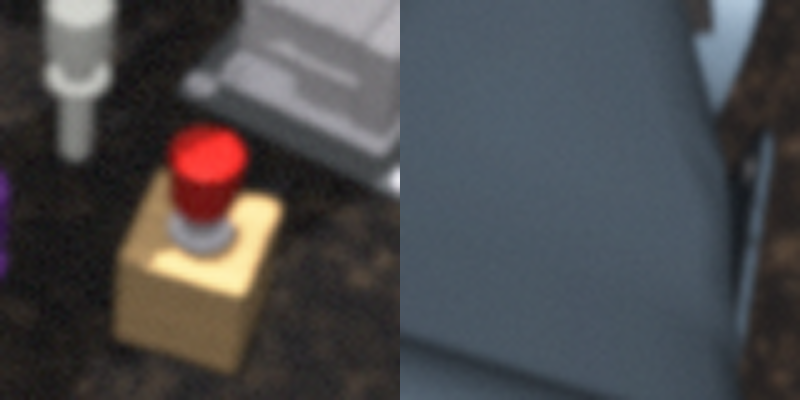

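```bash
python3 - <<'E'
from h import *
np.set_printoptions(precision=4,suppress=True)
s=viewer.capture("scene")
import copy
def rb(im,x,y,r=25):
    im=im.astype(int);m=((im[...,2]-im[...,1]>50)&(im[...,2]-im[...,0]>50)).astype(np.uint8)
    sub=m[y-r:y+r,x-r:x+r];n,l,st,ce=cv2.connectedComponentsWithStats(sub);i=1+np.argmax(st[1:,4])
    return st[i],[st[i,0]+st[i,2]/2-.5+x-r,st[i,1]+st[i,3]/2-.5+y-r]
K=dict(s);print("scene",*(r:=rb(s["image"],317,282)),at(s,r[1],.073))
t=viewer.capture("top");im0=cv2.imread("pics/top0.png")
r=rb(im0,351,256,14);print("top",*r,at(t,r[1],.075));
go([.430,-.120,.13],0)
E
```

```text
scene [ 18  13  16  19 247] [np.float64(317.5), np.float64(279.0)] [ 0.4347 -0.1184  0.073 ]
top [  8   8  13  12 116] [np.float64(351.0), np.float64(255.5)] [ 0.4268 -0.1195  0.075 ]
t 17.62 pos [ 0.5678 -0.0575  0.1808] F [-0.4 -0.3 -0.9] open 0.6 g 0.0 
  row [-0.2082 -0.4588  0.1705] [-0.001  -0.0003  0.0001]
```

>>> {"name": "move_arm", "arguments": {"increments": [[-0.04,-0.09,0,0,0,0,0.8],[-0.08,-0.18,0.03,0,0,0,0.8],[-0.12,-0.27,0.07,0,0,0,0.8],[-0.16,-0.36,0.1,0,0,0,0.8],[-0.19,-0.43,0.14,0,0,0,0.8],[-0.207,-0.465,0.17,0,0,0,0.8],[-0.207,-0.465,0.17,0,0,0,0.8],[-0.207,-0.465,0.17,0,0,0,0.8]]}}

```text
time_s: 18.28
position: [0.4287, -0.1198, 0.1302]
tcp_rot: [[0.001, 1.0, -0.003], [1.0, -0.001, 0.002], [0.002, -0.003, -1.0]]
force: [0.5, -0.3, -0.5]
opening: 0.799
grasp_force: 0.0
```

```bash
python3 - <<'E'
from h import *
go([.428,-.1195,.065],0)
E
```

```text
t 18.28 pos [ 0.4287 -0.1198  0.1302] F [ 0.5 -0.3 -0.5] open 0.799 g 0.0 
  row [ 0.0007 -0.0018  0.2175] [-0.0008 -0.0005 -0.0004]
```

>>> {"name": "move_arm", "arguments": {"increments": [[0,0,0.05,0,0,0,0.8],[0,0,0.1,0,0,0,0.8],[0,0,0.15,0,0,0,0.8],[0,0,0.19,0,0,0,0.8],[0,0,0.21,0,0,0,0.8],[0,0,0.218,0,0,0,0.8],[0,0,0.218,0,0,0,0.7],[0,0,0.218,0,0,0,0.6],[0,0,0.218,0,0,0,0.5],[0,0,0.218,0,0,0,0.4]]}}

```text
time_s: 19.12
position: [0.43, -0.1201, 0.0665]
tcp_rot: [[-0.0, 1.0, 0.001], [1.0, 0.0, -0.001], [-0.001, 0.001, -1.0]]
force: [0.1, 0.1, -0.6]
opening: 0.582
grasp_force: 0.0
```

>>> {"name": "move_arm", "arguments": {"increments": [[0,0,0,0,0,0,0.35],[0,0,0,0,0,0,0.3],[0,0,0,0,0,0,0.2],[0,0,0,0,0,0,0],[0,0,0,0,0,0,0],[0,0,0,0,0,0,0],[0,0,0,0,0,0,0]]}}

```text
time_s: 19.7
position: [0.4294, -0.12, 0.066]
tcp_rot: [[-0.0, 1.0, 0.0], [1.0, 0.0, -0.0], [-0.0, 0.0, -1.0]]
force: [-0.3, -0.4, 2.1]
opening: 0.284
grasp_force: 30.0
```

>>> {"name": "move_arm", "arguments": {"increments": [[0,0,-0.03,0,0,0,0],[0,0,-0.07,0,0,0,0],[0,0,-0.11,0,0,0,0],[0,0,-0.15,0,0,0,0],[0,0,-0.19,0,0,0,0],[0,0,-0.22,0,0,0,0],[0,0,-0.22,0,0,0,0],[0,0,-0.22,0,0,0,0]]}}

```text
time_s: 20.37
position: [0.4297, -0.12, 0.1324]
tcp_rot: [[-0.0, 1.0, 0.001], [1.0, 0.0, -0.001], [-0.001, 0.001, -1.0]]
force: [0.2, 0.3, -1.1]
opening: 0.285
grasp_force: 30.0
```

```bash
python3 - <<'E'
from h import *
np.set_printoptions(precision=4,suppress=True)
go([.5693,-.102,.133],0)
s=viewer.capture("scene")
h=dark(s,proj(s,[.5725,-.101,.056]));print("hole",h,at(s,h,.056))
x,y=proj(s,[.43,-.12,.11]).astype(int);print(x,y)
cv2.imwrite("pics/q.png",cv2.resize(s["image"][y-45:y+55,x-50:x+80],None,fx=6,fy=6,interpolation=cv2.INTER_CUBIC))
E
```

```text
t 20.37 pos [ 0.4297 -0.12    0.1324] F [ 0.2  0.3 -1.1] open 0.285 g 30.0 
  row [ 0.06    0.4655 -0.0014] [0.0004 0.0002 0.0001]
hole [343.6164 238.335 ] [ 0.5727 -0.1001  0.056 ]
318 266
```

View pics/q.png

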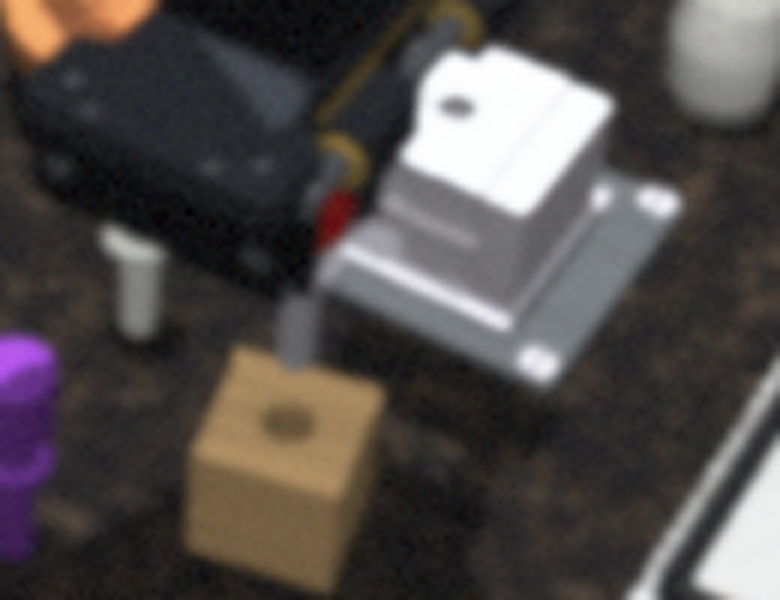

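>>> {"name": "move_arm", "arguments": {"increments": [[0.01,0.08,0,0,0,0,0],[0.02,0.16,0,0,0,0,0],[0.03,0.24,0,0,0,0,0],[0.04,0.32,0,0,0,0,0],[0.05,0.39,0,0,0,0,0],[0.063,0.44,0,0,0,0,0],[0.063,0.465,0,0,0,0,0],[0.063,0.465,0,0,0,0,0],[0.063,0.465,0,0,0,0,0]]}}

```text
time_s: 21.17
position: [0.5677, -0.1008, 0.1309]
tcp_rot: [[-0.001, 1.0, -0.003], [1.0, 0.001, 0.001], [0.001, -0.003, -1.0]]
force: [-1.0, -0.2, -1.4]
opening: 0.284
grasp_force: 30.0
```

```bash
python3 - <<'E'
from h import *
np.set_printoptions(precision=4,suppress=True)
go([.5693,-.101,.12],0)
s=viewer.capture("scene")
x,y=proj(s,[.5725,-.1,.075]).astype(int);print("crop origin",x-35,y-30)
# expected pixels
for z in(.0705,.09,.110,.056): print(z,proj(s,[.5722,-.1005,z])-[x-35,y-30])
cv2.imwrite("pics/r.png",cv2.resize(s["image"][y-30:y+30,x-35:x+35],None,fx=10,fy=10,interpolation=cv2.INTER_CUBIC))
E
```

```text
t 21.17 pos [ 0.5677 -0.1008  0.1309] F [-1.  -0.2 -1.4] open 0.284 g 30.0 
  row [-0.0008  0.0053  0.0364] [-0.0009 -0.0002  0.0002]
crop origin 309 201
0.0705 [35.35   32.1984]
0.09 [36.2678 24.8334]
0.11 [37.234  17.0803]
0.056 [34.6825 37.5549]
```

View pics/r.png

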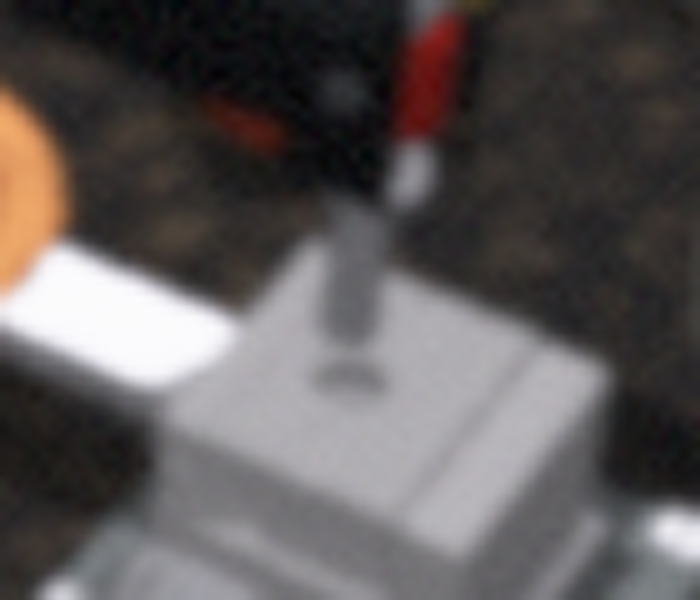

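The shaft (crop 350,335) sits upright just above the ear hole (349,378). Lowering gently.

>>> {"name": "move_arm", "arguments": {"increments": [[0,0,0.008,0,0,0,0],[0,0,0.016,0,0,0,0],[0,0,0.024,0,0,0,0],[0,0,0.032,0,0,0,0],[0,0,0.032,0,0,0,0]]}}

```text
time_s: 21.63
position: [0.5683, -0.101, 0.1217]
tcp_rot: [[0.0, 1.0, -0.001], [1.0, 0.0, 0.0], [0.0, -0.001, -1.0]]
force: [0.1, -0.0, -1.4]
opening: 0.287
grasp_force: 30.0
```

>>> {"name": "move_arm", "arguments": {"increments": [[0,0.003,0,0,0,0,0],[0,0.003,0.003,0,0,0,0],[0,0.003,0.006,0,0,0,0],[0,0.003,0.009,0,0,0,0],[0,0.003,0.012,0,0,0,0],[0,0.003,0.015,0,0,0,0],[0,0.003,0.018,0,0,0,0]]}}

```text
time_s: 22.22
position: [0.5698, -0.101, 0.1168]
tcp_rot: [[-0.0, 1.0, -0.0], [1.0, 0.0, -0.0], [-0.0, -0.0, -1.0]]
force: [-0.2, 0.0, -0.8]
opening: 0.288
grasp_force: 30.0
```

>>> {"name": "move_arm", "arguments": {"increments": [[0,0,0.003,0,0,0,0],[0,0,0.006,0,0,0,0],[0,0,0.009,0,0,0,0],[0,0,0.012,0,0,0,0]]}}

```text
time_s: 22.55
position: [0.5698, -0.101, 0.1131]
tcp_rot: [[-0.0, 1.0, -0.0], [1.0, 0.0, 0.0], [0.0, -0.0, -1.0]]
force: [-0.5, 0.7, -1.0]
opening: 0.289
grasp_force: 30.0
```

>>> {"name": "move_arm", "arguments": {"increments": [[0,0,0.003,0,0,0,0],[0,0,0.006,0,0,0,0],[0,0,0.009,0,0,0,0]]}}

```text
time_s: 22.8
position: [0.5698, -0.101, 0.1105]
tcp_rot: [[-0.0, 1.0, 0.0], [1.0, 0.0, 0.0], [0.0, 0.0, -1.0]]
force: [-0.7, 0.7, -0.9]
opening: 0.286
grasp_force: 30.0
```

>>> {"name": "move_arm", "arguments": {"increments": [[0,0,0.003,0,0,0,0],[0,0,0.006,0,0,0,0],[0,0,0.009,0,0,0,0],[0,0,0.012,0,0,0,0],[0,0,0.015,0,0,0,0]]}}

```text
time_s: 23.22
position: [0.5699, -0.101, 0.106]
tcp_rot: [[-0.0, 1.0, 0.0], [1.0, 0.0, -0.0], [-0.0, 0.0, -1.0]]
force: [-0.8, 0.8, -1.3]
opening: 0.284
grasp_force: 30.0
```

>>> {"name": "move_arm", "arguments": {"increments": [[0,0,0.003,0,0,0,0],[0,0,0.006,0,0,0,0],[0,0,0.009,0,0,0,0]]}}

```text
time_s: 23.47
position: [0.5698, -0.101, 0.1033]
tcp_rot: [[-0.0, 1.0, -0.0], [1.0, 0.0, -0.0], [-0.0, -0.0, -1.0]]
force: [-0.8, -0.4, -1.5]
opening: 0.287
grasp_force: 30.0
```

Tip is now in the lug's eye without contact; continuing.

>>> {"name": "move_arm", "arguments": {"increments": [[0,0,0.003,0,0,0,0],[0,0,0.006,0,0,0,0],[0,0,0.009,0,0,0,0],[0,0,0.012,0,0,0,0],[0,0,0.015,0,0,0,0],[0,0,0.018,0,0,0,0]]}}

```text
time_s: 23.97
position: [0.5698, -0.101, 0.0978]
tcp_rot: [[-0.0, 1.0, -0.0], [1.0, 0.0, 0.0], [0.0, -0.0, -1.0]]
force: [0.1, -0.2, -0.4]
opening: 0.286
grasp_force: 30.0
```

>>> {"name": "move_arm", "arguments": {"increments": [[0,0,0.003,0,0,0,0],[0,0,0.006,0,0,0,0],[0,0,0.009,0,0,0,0],[0,0,0.012,0,0,0,0]]}}

```text
time_s: 24.3
position: [0.5699, -0.101, 0.0943]
tcp_rot: [[-0.0, 1.0, 0.0], [1.0, 0.0, -0.0], [-0.0, 0.0, -1.0]]
force: [-0.6, 0.6, -0.4]
opening: 0.288
grasp_force: 30.0
```

>>> {"name": "move_arm", "arguments": {"increments": [[0,0,0.003,0,0,0,0],[0,0,0.006,0,0,0,0],[0,0,0.009,0,0,0,0],[0,0,0.012,0,0,0,0]]}}

```text
time_s: 24.63
position: [0.5699, -0.101, 0.0907]
tcp_rot: [[-0.0, 1.0, 0.0], [1.0, 0.0, -0.0], [-0.0, 0.0, -1.0]]
force: [-0.7, -0.6, -0.4]
opening: 0.285
grasp_force: 30.0
```

>>> {"name": "move_arm", "arguments": {"increments": [[0,0,0.003,0,0,0,0],[0,0,0.006,0,0,0,0],[0,0,0.009,0,0,0,0]]}}

```text
time_s: 24.88
position: [0.5698, -0.1009, 0.088]
tcp_rot: [[-0.0, 1.0, -0.0], [1.0, 0.0, 0.0], [0.0, -0.0, -1.0]]
force: [0.3, -0.4, -0.8]
opening: 0.285
grasp_force: 30.0
```

>>> {"name": "move_arm", "arguments": {"increments": [[0,0,0.003,0,0,0,0],[0,0,0.006,0,0,0,0],[0,0,0.009,0,0,0,0]]}}

```text
time_s: 25.13
position: [0.5698, -0.101, 0.0853]
tcp_rot: [[-0.0, 1.0, -0.0], [1.0, 0.0, 0.0], [0.0, -0.0, -1.0]]
force: [-0.5, 0.3, -0.5]
opening: 0.287
grasp_force: 30.0
```

>>> {"name": "move_arm", "arguments": {"increments": [[0,0,0.003,0,0,0,0],[0,0,0.006,0,0,0,0],[0,0,0.009,0,0,0,0]]}}

```text
time_s: 25.38
position: [0.5698, -0.101, 0.0826]
tcp_rot: [[-0.0, 1.0, -0.0], [1.0, 0.0, 0.0], [0.0, -0.0, -1.0]]
force: [0.2, -0.2, -0.3]
opening: 0.289
grasp_force: 30.0
```

```bash
python3 - <<'E'
from h import *
s=viewer.capture("scene")
x,y=proj(s,[.5725,-.1,.075]).astype(int);print(x-35,y-30)
print(proj(s,[.5722,-.1005,.0606])-[x-35,y-30])
cv2.imwrite("pics/u.png",cv2.resize(s["image"][y-30:y+30,x-35:x+35],None,fx=10,fy=10,interpolation=cv2.INTER_CUBIC))
E
```

```text
309 201
[34.89288833 35.86650636]
```

View pics/u.png

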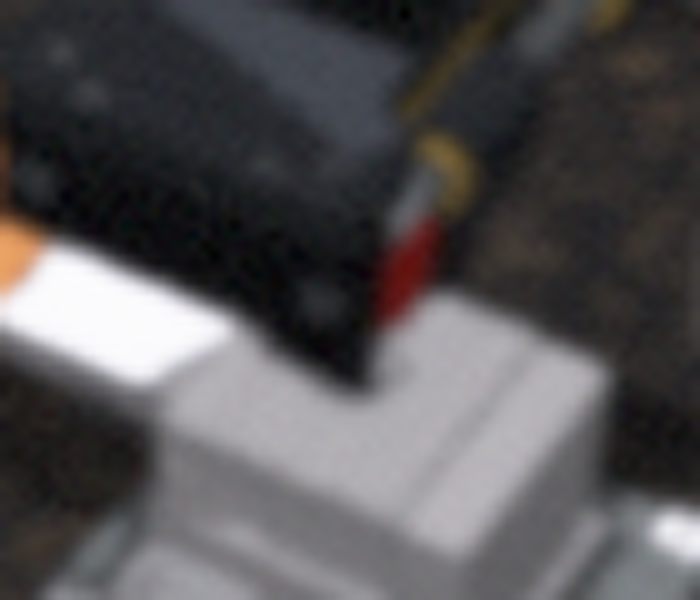

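Flange is close above the ear (crop ~390,370). Continuing slowly.

>>> {"name": "move_arm", "arguments": {"increments": [[0,0,0.002,0,0,0,0],[0,0,0.004,0,0,0,0],[0,0,0.006,0,0,0,0]]}}

```text
time_s: 25.68
position: [0.5699, -0.101, 0.0808]
tcp_rot: [[-0.0, 1.0, 0.0], [1.0, 0.0, 0.0], [0.0, 0.0, -1.0]]
force: [-0.4, 0.1, -0.6]
opening: 0.287
grasp_force: 30.0
```

>>> {"name": "move_arm", "arguments": {"increments": [[0,0,0.002,0,0,0,0],[0,0,0.004,0,0,0,0],[0,0,0.006,0,0,0,0]]}}

```text
time_s: 25.93
position: [0.5699, -0.101, 0.079]
tcp_rot: [[-0.0, 1.0, 0.0], [1.0, 0.0, -0.0], [-0.0, 0.0, -1.0]]
force: [0.2, 0.7, -0.4]
opening: 0.289
grasp_force: 30.0
```

>>> {"name": "move_arm", "arguments": {"increments": [[0,0,0.002,0,0,0,0],[0,0,0.004,0,0,0,0],[0,0,0.006,0,0,0,0]]}}

```text
time_s: 26.18
position: [0.5699, -0.101, 0.0779]
tcp_rot: [[-0.0, 1.0, 0.0], [1.0, 0.0, 0.0], [0.0, 0.0, -1.0]]
force: [-2.2, 1.4, 9.4]
opening: 0.288
grasp_force: 30.0
```

>>> {"name": "move_arm", "arguments": {"increments": [[0,0,0.002,0,0,0,0],[0,0,0.004,0,0,0,0],[0,0,0.004,0,0,0,0]]}}

```text
time_s: 26.43
position: [0.5699, -0.101, 0.0778]
tcp_rot: [[-0.001, 1.0, 0.001], [1.0, 0.001, -0.0], [-0.0, 0.001, -1.0]]
force: [-3.1, 1.6, 10.5]
opening: 0.289
grasp_force: 30.0
```

>>> {"name": "move_arm", "arguments": {"increments": [[0,0,0.003,0,0,0,0],[0,0,0.006,0,0,0,0],[0,0,0.009,0,0,0,0]]}}

```text
time_s: 26.68
position: [0.5701, -0.101, 0.0775]
tcp_rot: [[-0.001, 1.0, 0.001], [1.0, 0.001, -0.001], [-0.001, 0.001, -1.0]]
force: [-9.0, 2.5, 32.7]
opening: 0.288
grasp_force: 30.0
```

```bash
python3 - <<'E'
from h import *
go([.5699,-.101,.0779],0)
s=viewer.capture("scene");im=s["image"].astype(int)
m=((im[...,2]-im[...,1]>50)&(im[...,2]-im[...,0]>50)).astype(np.uint8);m[:,:325]=0;m[:,370:]=0;m[:215]=0;m[260:]=0
ys,xs=np.nonzero(m);print("red",xs.min(),xs.max(),ys.min(),ys.max())
for f in(.056,.060,.068): print(f,proj(s,[.5722,-.1005,f+.016]),proj(s,[.5722,-.1005,f+.042]))
E
```

```text
t 26.68 pos [ 0.5701 -0.101   0.0775] F [-9.   2.5 32.7] open 0.288 g 30.0 
  row [ 0.0002 -0.0006 -0.0012] [0.0004 0.0002 0.0003]
red 347 351 226 233
0.056 [344.41978132 232.63852644] [345.65124333 222.7568299 ]
0.06 [344.60651524 231.14010599] [345.84447465 221.20627192]
0.068 [344.98292499 228.119658  ] [346.23403444 218.08030328]
```

>>> {"name": "move_arm", "arguments": {"increments": [[0,0,-0.005,0,0,0,0],[0,0,-0.01,0,0,0,0],[0,0,-0.013,0,0,0,0],[0,0,-0.013,0,0,0,0]]}}

```text
time_s: 27.07
position: [0.5699, -0.101, 0.0779]
tcp_rot: [[-0.0, 1.0, 0.0], [1.0, 0.0, -0.0], [-0.0, 0.0, -1.0]]
force: [-2.3, 1.6, 9.2]
opening: 0.288
grasp_force: 30.0
```

>>> {"name": "move_arm", "arguments": {"increments": [[0,0,0,0,0,0,0.3],[0,0,0,0,0,0,0.35],[0,0,0,0,0,0,0.4],[0,0,0,0,0,0,0.5],[0,0,0,0,0,0,0.5],[0,0,0,0,0,0,0.5],[0,0,0,0,0,0,0.5]]}}

```text
time_s: 27.65
position: [0.5698, -0.101, 0.077]
tcp_rot: [[-0.0, 1.0, -0.0], [1.0, 0.0, 0.0], [0.0, -0.0, -1.0]]
force: [0.7, 0.3, -0.2]
opening: 0.491
grasp_force: 0.0
```

Lift clear, move away, and measure the pin's height against the picture.

>>> {"name": "move_arm", "arguments": {"increments": [[0,0,-0.04,0,0,0,0.5],[0,0,-0.12,0,0,0,0.5],[0,0,-0.22,0,0,0,0.5],[0.05,0,-0.32,0,0,0,0.5],[0.2,-0.05,-0.4,0,0,0,0.5],[0.35,-0.1,-0.45,0,0,0,0.5],[0.5,-0.15,-0.5,0,0,0,0.5],[0.62,-0.2,-0.5,0,0,0,0.5],[0.75,-0.25,-0.5,0,0,0,0.5],[0.85,-0.3,-0.5,0,0,0,0.5]]}}

```text
time_s: 28.48
position: [0.4862, 0.1412, 0.2288]
tcp_rot: [[0.0, 1.0, 0.004], [1.0, -0.0, 0.0], [0.0, 0.004, -1.0]]
force: [0.8, 0.7, 0.2]
opening: 0.5
grasp_force: 0.0
```

```bash
python3 - <<'E'
from h import *
np.set_printoptions(precision=4,suppress=True)
def box(c,lo,hi):
    im=c["image"].astype(int);m=((im[...,2]-im[...,1]>50)&(im[...,2]-im[...,0]>50)).astype(np.uint8)
    k=np.zeros_like(m);k[lo[1]:hi[1],lo[0]:hi[0]]=m[lo[1]:hi[1],lo[0]:hi[0]];n,l,st,ce=cv2.connectedComponentsWithStats(k);i=1+np.argmax(st[1:,4]);return st[i],ce[i]
s=viewer.capture("scene");t=viewer.capture("top")
print("now",box(s,(325,216),(370,262)))
s0=dict(s);s0["image"]=cv2.imread("pics/s2.png");b0=box(s0,(295,258),(340,300));print("in block",b0)
bt=box(t,(315,160),(365,215));print("top",bt,at(t,bt[1],.09))
# block: knob centre at z .073 -> bias of row; apply to now
for f in(.056,.060,.066): print(f,proj(s,[.5722,-.1005,f+.029]))
print("blk pred",proj(s,[.4324,-.1195,.073]))
for z in(.073,.078): print(z,at(s,b0[1],z))
b=box(s,(325,216),(370,262))[1]; print("tri",tri(t,bt[1],s,b))
go([.57,.1,.2],0)
E
```

```text
now (array([338, 217,  16,  19, 205], dtype=int32), array([345.0049, 225.1317]))
in block (array([309, 270,  17,  19, 249], dtype=int32), array([316.8353, 278.5743]))
top (array([337, 187,  11,  12, 103], dtype=int32), array([341.9126, 192.8932])) [ 0.5681 -0.0998  0.09  ]
0.056 [345.0303 227.7399]
0.06 [345.2202 226.2157]
0.066 [345.507  223.9144]
blk pred [317.3558 280.06  ]
0.073 [ 0.435  -0.1169  0.073 ]
0.078 [ 0.4308 -0.119   0.078 ]
tri (array([ 0.568 , -0.1003,  0.0946]), np.float64(0.0024761349254668265))
t 28.58 pos [0.4824 0.1444 0.228 ] F [ 0.  -0.9  0.2] open 0.497 g 0.0 
  row [-0.1502  0.2911  0.0926] [-0.0006 -0.0006  0.0023]
```

```bash
python3 - <<'E'
from h import *
np.set_printoptions(precision=4,suppress=True)
def box(im,lo,hi):
    im=im.astype(int);m=((im[...,2]-im[...,1]>50)&(im[...,2]-im[...,0]>50)).astype(np.uint8)
    k=np.zeros_like(m);k[lo[1]:hi[1],lo[0]:hi[0]]=m[lo[1]:hi[1],lo[0]:hi[0]];n,l,st,ce=cv2.connectedComponentsWithStats(k);i=1+np.argmax(st[1:,4]);return ce[i]
s=viewer.capture("scene");t=viewer.capture("top")
a=box(cv2.imread("pics/top0.png"),(340,242),(365,268));b=box(cv2.imread("pics/scene0.png"),(295,258),(340,300))
print("block tri",a,b,tri(t,a,s,b))
a=box(t["image"],(315,160),(365,215));b=box(s["image"],(325,212),(370,262));print("now",a,b,tri(t,a,s,b))
# silver flange/shaft: vertical profile below knob
g=cv2.cvtColor(s["image"],cv2.COLOR_BGR2GRAY);print(g[224:250,336:354])
E
```

```text
block tri [350.75   255.1379] [316.5496 278.2443] (array([ 0.4278, -0.1188,  0.0813]), np.float64(0.0019740443412279603))
now [341.9126 192.8932] [344.9806 225.0728] (array([ 0.5679, -0.1002,  0.0947]), np.float64(0.002448142165946684))
[[ 49  51  63  78 102 112 116 116 116 116 117 116 117 115 109 101  80  54]
 [ 47  49  48  64  82  98 111 116 118 117 118 119 115 113 104  90  68  49]
 [ 54  67  64  55  60  75  89 105 110 114 113 112 107 100  86  67  51  43]
 [ 94 118 108  79  55  57  65  75  87  89  92  87  82  74  60  54  47  42]
 [153 179 158 107  62  50  52  55  57  64  63  58  55  49  58  64  68  61]
 [210 224 191 120  64  51  50  53  51  54  50  44  46  53  77 109 123 115]
 [239 237 195 120  63  53  50  49  44  53  49  42  47  65 115 174 205 201]
 [250 245 206 126  68  46  44  51  52  50  51  43  54  79 150 223 245 247]
 [253 250 224 148  84  53  51  49  46  49  48  45  61 108 182 239 252 253]
 [253 252 236 177 105  64  56  50  49  52  47  56  88 148 220 248 253 253]
 [253 252 240 194 129  84  61  59  56  53  54  74 126 195 242 252 253 254]
 [253 250 234 190 133  95  81  73  68 
[... 387 characters left out ...]
154 170 216 244 252 254]
 [254 253 250 235 200 169 154 150 144 141 141 153 171 194 229 248 253 254]
 [254 254 253 250 240 226 213 194 180 168 175 189 212 232 246 252 253 253]
 [254 254 253 253 252 250 247 241 232 226 227 233 245 250 252 253 254 253]
 [254 254 253 253 253 253 253 252 251 250 250 251 252 253 253 254 253 252]
 [253 254 253 253 254 254 254 254 253 253 253 253 254 254 254 254 253 251]
 [252 253 253 253 254 254 254 254 254 254 254 254 254 254 254 253 252 250]
 [242 249 252 253 254 254 254 254 254 254 254 254 254 254 253 252 248 249]
 [196 226 241 250 252 253 253 253 254 254 254 254 254 253 252 248 247 251]
 [140 163 198 227 240 246 250 252 253 254 254 254 253 253 249 246 249 253]]
```

```bash
python3 -c "
from rig import workorder
print(workorder.hand_in())"
```

```text
the job is handed in; nothing more can be done
None
```

I coupled the pot rest to the bracket, let go with the pin pressed home, and handed the job in at about 28.7 s. The pin came to a hard stop at 33 N, and the pictures put its flange at about 57 mm, inside the 53–59 mm band. I did not feel the 5–12 N spring-ball push on the way down, did not measure the pot rest's or bystanders' final positions, and the hand-in returned no verdict.

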